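# Present an empty coil former over the winder's blade

## Robot

A 7-joint arm with a two-finger parallel gripper is mounted at the origin on the work surface. World frame = base frame: x ahead of the robot, y to its left, z up, the work surface at z = 0. Lengths are in m, angles in rad, forces in N, time in s.
With the tool pointing down it reaches from about 0.35 to 0.9 m from the base axis. Payload 19.9 kg.
Tool frame: the origin (TCP) lies on the mounting face of the last link; the fingertips stand 199 mm ahead of it and the grasp point (between the pads) lies 180 mm ahead of it; x points along the fingers, y is the direction in which the jaws open and shut, and the axes are right-handed (so a half turn about x gives the same grasp; the last joint's range is limited). The gripper opens to 94 mm and grips with 3 to 60 N. Pads are 16 mm wide; open, the fingers measure 119 mm over their backs; the gripper's body (75 mm by 177 mm) begins 78 mm behind the grasp point.
Start: joints at [-1.254, 0.417, -0.01, 1.614, 0.005, 1.111, -0.053], TCP at [0.219, 0.585, 0.405] pointing down, gripper open.
Joint ranges: [-2.81, 2.81], [-0.39, 2.02], [-1.27, 1.25], [0.06, 2.57], [-1.19, 4.33], [0.19, 2], [-2.82, 2.82]. Speed limits (rad/s): [1.89, 1.89, 2.39, 2.39, 3.01, 3.01, 3.01].

## Interface

Orientations are given as a rotation vector (axis times angle).
In Python, from workcell import state, get_image, close_job, cut_out gives the robot as it stands.
- The arm moves only by the tool move_arm, never from a script. Its argument "moves" is a list of rows, each a list of 6 numbers: the shift along the world's x, y, z in cm, then the turn, a rotation vector about the world's x, y, z in rad. In form: [[tx, ty, tz, wx, wy, wz], ...]. A call has 1 to 5 rows; each row shifts and turns the commanded pose from where the row before left it; what a row does not reach is not made up. A row lasts 1/8 s, in which the tool goes at most 62.5 mm and 10.7 degrees, less where a joint would pass 70% of its speed; a pose out of reach is approached as far as the arm can. A call with a gripper value outside its range is refused whole. "fingers" is the opening in per cent of the stroke, from 0 (shut) to 100 (fully open), set as the call begins (left out, the last holds). The fingers move at their own pace and stop on an object; "force" is the grip in N (left out, the last holds). Time passes only in rows, so rows that do not move let the fingers close. It gives the time, the measured TCP pose, the force and the opening at its end, in the units of the state.
- state(): the state, without advancing time (a new reading comes with each control period).
- get_image(name): name is "scene" or "top"; returns a dict with "image" (400x640x3 uint8, red, green, blue), "z_map" (400x640 float32, m along the optical axis (not along the pixel's ray), 0 where there is no reading), "fx", "fy", "cx", "cy" (pixels), "camera_from_world" (4x4, takes a point from world to camera coordinates). Camera axes: x right, y up, looking along -z (the intrinsics and any distortion apply to the point x, -y, -z); pixel columns grow to the right and rows downward; lengths in m; the calibration is good to about 2 mm. A picture is of the moment at which its call begins.
- close_job(): hands the job in, once; it reports no verdict.
Trained networks look in the newest picture that a camera, given by its name, has taken for a name from the list of things; names that differ only in an ending like _2 or _b are one class to them, and where a whole thing is asked for, a point or a joint stands for the part that bears it (a point fixed in the world has none). Each returns a list of dicts, best first, with "p" (0 to 1); they miss things now and then, are a little off and sometimes report something else, mostly with a low value. They report only what shows in the picture. A call takes as long as a camera call. They do not tell look-alikes from the thing itself.
- cut_out(thing, camera): "region" (400x640 bool, what is visible of it) and "bbox" ([left, top, right, bottom] in pixels, round what is visible of it).
The state is a dict: "time": time; "qpos": joint angles; "joint_vel": joint speeds; "tau": joint torques, N m; "tool_pos": TCP position; "orientation": TCP orientation; "force": force on the tool from outside, world axes, zero at the start; "wrist_torque": the same for the moment, N m; "width": finger opening in m.
Only numpy, scipy, OpenCV 4.12 (cv2) and the standard library are available. Lean on these libraries where they do the work, as an engineer would, in place of code of your own. Each camera call takes 0.05 s, during which the arm holds its last target.

## Task

Take the empty yellow coil former off its peg on the rack, carry it over the top bar of the wire-guide frame to the winder, and stop with it held upright about 1 cm above the winder's red blade, its slot centred on the blade and turned to line up with it, so that it could be lowered straight on. Do not lower it: finish still gripping it, at rest and hovering, so that the operator can check it. Do not touch the guide frame or the winder with anything, and leave the two wound formers, the wire spool, the can and the tape roll where they stand.

Things in the scene. Friction and masses are not known exactly. Their poses are not given: they have to be found in the camera images.
- former_yellow: The empty yellow coil former to be carried, 0.11 to 0.23 kg; origin and axes as point former_yellow_foot. It stands upright on any one of the three rack pegs.
- former_yellow_grip (a point): Centre of the terminal block at the top of the empty yellow former: the place to grip. The block is 64 mm (x) by 40 mm (y) by 20 mm high and this point is 55 mm above the former's underside; grip it across its 40 mm (y). Five brass pins 3 mm high along each long edge are for looks. x: along the former's length and its slot; y: across; z: up.
- former_yellow_foot (a point): Centre of the underside of the yellow former, at the mouth of its slot; axes as former_yellow_grip. The former is 65 mm tall: a bottom flange 64 x 44 x 5 mm, a core 40 x 26 mm, the terminal block at the top. A slot 28 mm (x) by 14 mm (y) runs right through it from top to bottom. A half turn about z makes no difference.
- rack: Fixed plywood base 320 x 100 x 15 mm; origin at the centre of its underside, x along its length. Three upright steel pegs, 8 mm across and 30 mm tall, stand on it at x = -100, 0 and +100 mm; one former stands on the base over each peg, the peg in its slot. Lift at least 32 mm straight up to clear the peg.
- former_white_grip (a point): Centre of the terminal block of the white former wound with copper (same sizes as the yellow one), on another peg: leave alone.
- former_black_grip (a point): Centre of the terminal block of the black former wound with copper (same sizes), on another peg: leave alone.
- guide: Fixed wire-guide frame between rack and winder: base 360 x 40 mm, three steel posts in a row and a level bar on top, 350 mm long, along its x; red rollers on the bar make it 163 mm tall. Origin at the centre of its underside. Not to be touched.
- winder: Fixed bench winder, cream housing with a dark panel at its +x end. Origin on its underside, below the spindle axis. The housing reaches 70 mm to -x, 180 mm to +x and 75 mm to each side in y of the origin; it is 60 mm tall (panel and buttons 92 mm, at x = 105 to 175 mm). Carries the spindle disc, 64 mm across, and the blade. Not to be touched.
- blade_top (a point): Centre of the top edge of the winder's red upright blade, 110 mm above the bench. The blade is 20 mm long (x) by 6 mm thick (y) by 30 mm tall. x: along the blade, z: up. The spindle may start turned to any angle up to 0.6 rad from the winder, and keeps it unless pushed. The former's x must lie along the blade's x, either way round.
- wire_spool: Orange spool of copper wire, 76 mm across, 60 mm tall, standing; origin under its centre. Leave alone.
- varnish: Steel can with a plain blue label, 52 mm across, 120 mm tall; origin under its centre. Leave alone.
- tape: Roll of brown tape lying flat, 84 mm across, 20 mm tall; origin under its centre. Leave alone.
Mind the look-alikes: they are no part of the job. What is meant by the former_yellow is not blue, and is the smaller of those in its own colour.

How it is judged:
By the outcome, as a careful person would: the job done as asked, in the order asked, and still so for the second after the job is handed in, while the arm keeps its last pose, push and grip.
It also fails if it takes over 51 s, if anything falls off the work surface, if the arm or the gripper's body presses on something with over 40 N, if the wrist force passes 120 N, or if a joint passes its speed limit or range.

## Working session

There is one attempt and no reset: what is moved stays moved. The work goes in short steps, Python scripts to look and compute and a tool call to move; the robot and the scene stay as the last step left them, time stands still between calls to the robot, and variables do not carry over. Pictures are saved under pics/ and viewed, and the job is handed in when it is done.

Besides the shell and the picture viewer there is one more tool, called after ">>>" as name(argument=value, ...) on one line, values as JSON. move_arm: Moves the arm, as the interface text tells. Its arguments: {"type":"object","properties":{"moves":{"type":"array","items":{"type":"array","items":{"type":"number"}}},"fingers":{"type":"number"},"force":{"type":"number"}},"required":["moves"]}

```bash
mkdir -p pics; ls
cat > h.py <<'E'
import numpy as np, cv2
from workcell import state,get_image,close_job,cut_out
def pts(g):
    z=g['z_map'];h,w=z.shape
    u,v=np.meshgrid(np.arange(w),np.arange(h))
    X=(u-g['cx'])/g['fx']*z;Y=-(v-g['cy'])/g['fy']*z
    P=np.stack([X,Y,-z,np.ones_like(z)],-1)
    W=P@np.linalg.inv(g['camera_from_world']).T
    W=W[...,:3];W[z==0]=np.nan
    return W
def save(n,im,s=1):
    cv2.imwrite('pics/'+n,cv2.resize(im[...,::-1],None,fx=s,fy=s,interpolation=cv2.INTER_CUBIC))
E
python3 - <<'E'
from h import *
s=state();print({k:np.round(v,3) for k,v in s.items()})
for n in ['scene','top']:
    g=get_image(n);save(n+'0.png',g['image'],1.25);np.savez('pics/'+n+'0.npz',**g)
    print(n,[k for k in g],g['fx'],g['fy'],g['cx'],g['cy'],np.round(g['camera_from_world'],3).tolist())
E
```

```text
pics
{'time': np.float64(0.0), 'qpos': array([-1.253,  0.418, -0.01 ,  1.614,  0.005,  1.111, -0.053]), 'joint_vel': array([ 0.   , -0.002,  0.001, -0.001,  0.001, -0.001,  0.001]), 'tau': array([-2.0000e-03, -8.5127e+01,  6.3800e-01, -4.2598e+01, -4.9000e-02,
        1.9000e-02,  0.0000e+00]), 'tool_pos': array([0.219, 0.585, 0.404]), 'orientation': array([ 0.281,  1.553, -0.282]), 'force': array([-0.542,  0.411, -0.277]), 'wrist_torque': array([-0.031, -0.025, -0.004]), 'width': np.float64(0.094)}
scene ['image', 'z_map', 'fx', 'fy', 'cx', 'cy', 'camera_from_world'] 374.80633513359544 374.80633513359544 319.79898917195897 191.84689526293832 [[0.306, 0.952, 0.018, -0.212], [-0.625, 0.187, 0.758, 0.223], [0.718, -0.244, 0.652, -1.407], [0.0, 0.0, 0.0, 1.0]]
top ['image', 'z_map', 'fx', 'fy', 'cx', 'cy', 'camera_from_world'] 419.44718016633203 419.44718016633203 322.9744242155246 181.88209582787923 [[0.012, -1.0, 0.017, 0.041], [0.983, 0.015, 0.181, -0.504], [-0.182, 0.015, 0.983, -1.16], [0.0, 0.0, 0.0, 1.0]]
```

View pics/scene0.png

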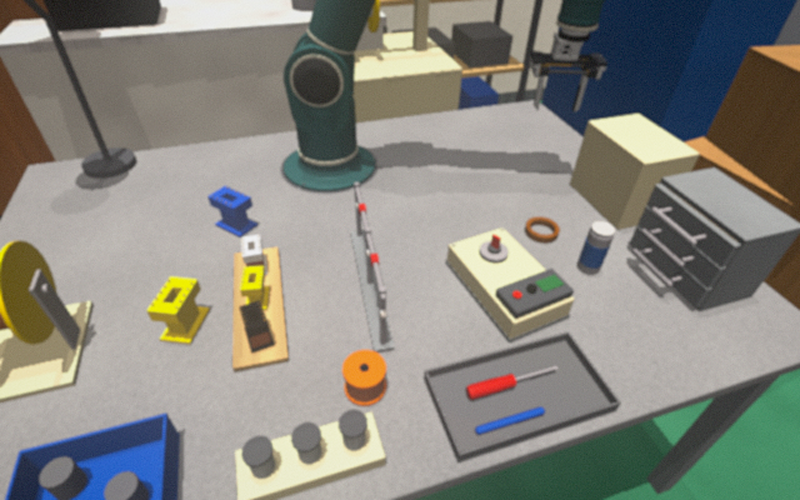

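View pics/top0.png

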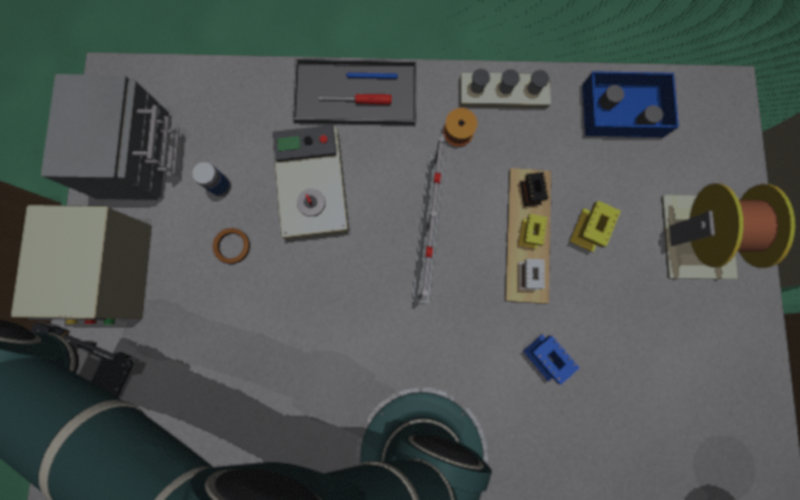

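Run:
```python
from h import *
for n in ['scene','top']:
    g=get_image(n);W=pts(g);im=g['image']
    for t in ['former_yellow','former_white_grip','former_black_grip','rack','guide','winder','blade_top','wire_spool','varnish','tape']:
        for r in cut_out(t,n)[:3]:
            m=r['region'];w=W[m];w=w[~np.isnan(w[:,0])]
            if len(w)<3: print(n,t,r['p'],r['bbox'],'few');continue
            zt=np.percentile(w[:,2],97);top=w[w[:,2]>zt-.008]
            print(n,t,round(r['p'],2),np.round(r['bbox']).tolist(),m.sum(),'med',np.round(np.median(w,0),3),'ztop',round(zt,3),'topmid',np.round((top.min(0)+top.max(0))/2,3),np.round(np.ptp(top,0),3))
    if n=='top':
        save('cy.png',im[120:260,400:520],5); save('cw.png',im[95:195,215:285],6)
    else: save('csy.png',im[150:300,110:250],5); save('csw.png',im[175:275,350:460],6)
```

```text
scene former_yellow 0.92 [117.0, 220.0, 166.0, 278.0] 1748 med [ 0.529 -0.39   0.074] ztop 0.093 topmid [ 0.513 -0.395  0.091] [0.102 0.086 0.012]
scene former_yellow 0.91 [164.0, 149.0, 205.0, 189.0] 989 med [ 0.229 -0.278  0.069] ztop 0.092 topmid [ 0.214 -0.28   0.09 ] [0.098 0.097 0.012]
scene former_yellow 0.76 [191.0, 211.0, 214.0, 249.0] 566 med [ 0.509 -0.247  0.076] ztop 0.083 topmid [ 0.498 -0.25   0.08 ] [0.07  0.048 0.009]
scene former_white_grip 0.92 [198.0, 188.0, 215.0, 218.0] 439 med [ 0.415 -0.243  0.078] ztop 0.083 topmid [ 0.419 -0.245  0.081] [0.109 0.041 0.01 ]
scene former_black_grip 0.59 [193.0, 243.0, 218.0, 282.0] 729 med [ 0.621 -0.255  0.073] ztop 0.083 topmid [ 0.598 -0.255  0.08 ] [0.067 0.044 0.011]
scene rack 0.69 [187.0, 199.0, 228.0, 298.0] 2125 med [ 0.565 -0.234  0.016] ztop 0.018 topmid [ 0.5   -0.25   0.016] [0.324 0.116 0.011]
scene guide 0.98 [280.0, 144.0, 313.0, 285.0] 2017 med [ 0.541 -0.019  0.013] ztop 0.161 topmid [ 0.516 -0.014  0.159] [0.35  0.044 0.012]
scene guide 0.54 [185.0, 197.0, 230.0, 296.0] 2256 med [ 0.563 -0.236  0.016] ztop 0
[... 2663 characters left out ...]
106] [0.104 0.086 0.1  ]
top wire_spool 0.71 [167.0, 184.0, 202.0, 212.0] 400 med [0.462 0.448 0.021] ztop 0.025 topmid [0.46  0.452 0.023] [0.082 0.084 0.012]
top wire_spool 0.46 [413.0, 171.0, 436.0, 202.0] 477 med [ 0.499 -0.242  0.078] ztop 0.084 topmid [ 0.5   -0.246  0.081] [0.066 0.047 0.011]
top varnish 0.97 [153.0, 130.0, 183.0, 158.0] 571 med [0.598 0.479 0.108] ztop 0.125 topmid [0.606 0.49  0.123] [0.048 0.046 0.012]
top varnish 0.16 [330.0, 107.0, 355.0, 243.0] 1671 med [ 0.5   -0.006  0.012] ztop 0.162 topmid [ 0.511 -0.009  0.16 ] [0.351 0.044 0.012]
top tape 0.87 [165.0, 184.0, 202.0, 210.0] 332 med [0.46  0.451 0.021] ztop 0.026 topmid [0.459 0.452 0.023] [0.079 0.084 0.012]
```

View pics/cy.png

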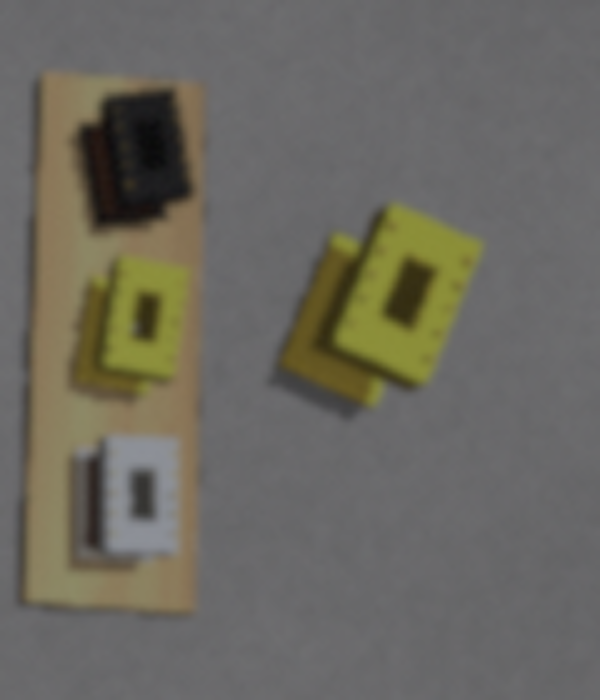

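View pics/cw.png

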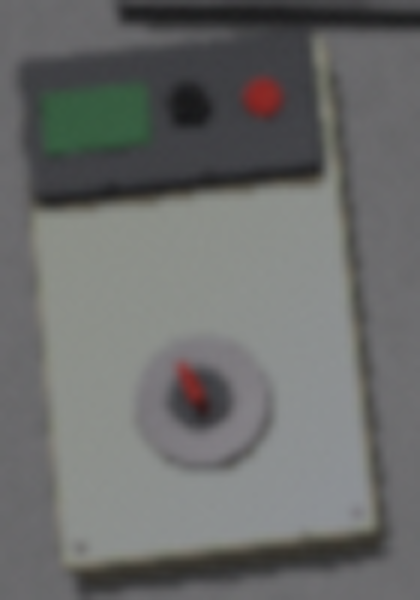

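View pics/csw.png

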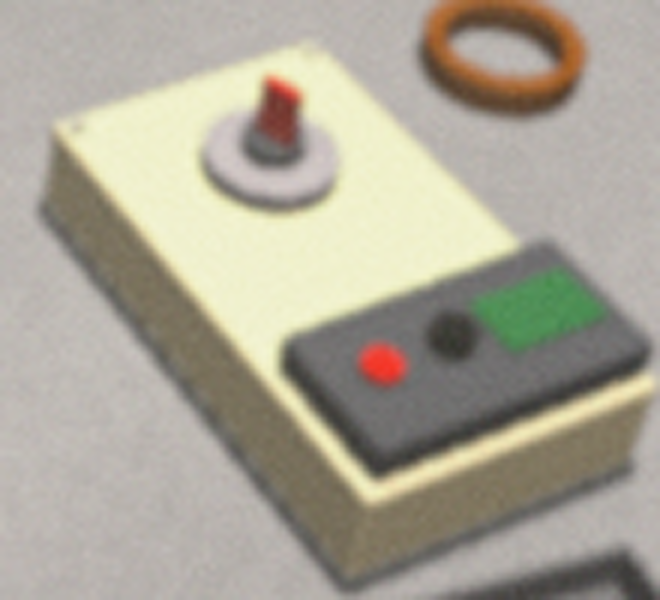

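```bash
cat >> h.py <<'E'
def plane(g,uv,z):
    uv=np.atleast_2d(uv).astype(float)
    T=np.linalg.inv(g['camera_from_world'])
    d=np.stack([(uv[:,0]-g['cx'])/g['fx'],-(uv[:,1]-g['cy'])/g['fy'],-np.ones(len(uv))],1)@T[:3,:3].T
    o=T[:3,3]
    return o+d*((z-o[2])/d[:,2])[:,None]
def rect(P):
    c,s,a=cv2.minAreaRect((P[:,:2]*1000).astype(np.float32))
    if s[0]<s[1]: s=s[::-1];a+=90
    a=(a+90)%180-90
    return np.round(c,1),np.round(s,1),round(a,1)
E
python3 - <<'E'
from h import *
from scipy.spatial.transform import Rotation as R
s=state();print(np.round(R.from_rotvec(s['orientation']).as_matrix(),3))
for n in ['scene','top']:
    g=dict(np.load(f'pics/{n}0.npz'));W=pts(g);hsv=cv2.cvtColor(g['image'],cv2.COLOR_RGB2HSV)
    near=lambda x,y,r:np.hypot(W[...,0]-x,W[...,1]-y)<r
    yel=(hsv[...,0]>22)&(hsv[...,0]<36)&(hsv[...,1]>120)
    for nm,m0,z in [('yellow',near(.498,-.246,.05)&(W[...,2]>.072),.080),('white',near(.4,-.24,.045)&(W[...,2]>.072),.08),('bladetop',near(.555,.26,.03)&(W[...,2]>.102),.11),('bladeall',near(.555,.26,.03)&(W[...,2]>.083),.11),('house',near(.6,.26,.2)&(W[...,2]>.052)&(W[...,2]<.067),.06),('bar',near(.5,-.01,.25)&(W[...,2]>.13),.155)]:
        v,u=np.nonzero(m0)
        w=W[m0]
        P=plane(g,np.c_[u,v],z)
        print(n,nm,len(u),'depthrect',rect(w),'planerect',rect(P),'zmed',np.round(np.percentile(w[:,2],[10,50,90]),3))
    red=((hsv[...,0]<10)|(hsv[...,0]>170))&(hsv[...,1]>120)&near(.555,.26,.035)
    w=W[red];c=w[:,:2].mean(0);e,V=np.linalg.eigh(np.cov((w[:,:2]-c).T));print('red',red.sum(),c.round(4),np.degrees(np.arctan2(V[1,1],V[0,1])),np.sqrt(e)*1000, w[:,2].min(),w[:,2].max())
    print(np.c_[np.argwhere(red)[:,::-1],(w*1000).round()].astype(int).tolist()[:60])
E
```

```text
[[ 0.     0.351  0.936]
 [-0.     0.936 -0.351]
 [-1.    -0.     0.   ]]
scene yellow 325 depthrect (array([ 497.3, -249.9]), array([68.2, 40.1]), -10.6) planerect (array([ 501.1, -250. ]), array([73.3, 41.9]), -10.0) zmed [0.076 0.08  0.082]
scene white 262 depthrect (array([ 398.1, -243.8]), array([68.7, 40. ]), -2.9) planerect (array([ 401.6, -244.1]), array([75.3, 40.8]), -2.0) zmed [0.076 0.081 0.083]
scene bladetop 29 depthrect (array([554.4, 257.5]), array([21.4,  7.4]), 20.2) planerect (array([557. , 255.3]), array([22.1, 14.7]), 22.3) zmed [0.104 0.108 0.112]
scene bladeall 75 depthrect (array([555.1, 256.5]), array([21.6, 19.4]), 9.1) planerect (array([571.8, 248.4]), array([53.3, 23. ]), -34.1) zmed [0.084 0.098 0.11 ]
scene house 2282 depthrect (array([600.8, 323.2]), array([268.8, 251.7]), -81.7) planerect (array([603.9, 322.2]), array([273.6, 254.9]), -82.1) zmed [0.058 0.061 0.063]
scene bar 486 depthrect (array([515.2, -13.7]), array([352.9,  14.1]), -5.9) planerect (array([518.1, -14.1]), array([373.5,  16.7]), -6.2) zmed [0.15  0.155 0.161]
red 42 [0.557  0.2576] -1
[... 1994 characters left out ...]
) zmed [0.058 0.061 0.064]
top bar 551 depthrect (array([512.4,  -9.6]), array([355.7,  14.1]), -6.0) planerect (array([512.7,  -9.6]), array([356.3,  14.7]), -6.0) zmed [0.151 0.155 0.161]
red 15 [0.5524 0.2593] -154.76365185351514 [1.60103057 4.85888824] 0.08312222486609189 0.11404559027182759
[[245, 156, 559, 263, 112], [245, 157, 557, 263, 111], [246, 157, 557, 261, 111], [245, 158, 554, 263, 110], [246, 158, 554, 260, 113], [247, 158, 556, 259, 104], [246, 159, 551, 260, 114], [247, 159, 551, 257, 114], [248, 159, 558, 260, 83], [246, 160, 549, 260, 111], [247, 160, 548, 257, 112], [248, 160, 551, 256, 101], [247, 161, 546, 257, 110], [248, 161, 547, 256, 104], [248, 162, 547, 257, 94]]
```

Candidates in the top picture: the yellow former on the middle peg (429,185), a yellow one off the rack (480,179) that is clearly bigger (about 96 mm long), and a blue one (440,287). The crop shows the rack one fits: 65 × 41 mm, on a peg, with its top at z = 80 mm. I'm moving above it now.

>>> move_arm(moves=[[2,-4.2,0.6,0,0,0.02],[2,-4.2,0.6,0,0,0.02],[2,-4.2,0.6,0,0,0.02],[2,-4.2,0.6,0,0,0.02],[2,-4.2,0.6,0,0,0.02]], fingers=100)

```text
time: 1.82
tool_pos: [0.32, 0.3737, 0.435]
orientation: [0.203, 1.561, -0.202]
force: [0.1, 0.2, 0.1]
width: 0.0941
```

>>> move_arm(moves=[[2,-4.2,0,0,0,0.02],[2,-4.2,0,0,0,0.02],[2,-4.2,0,0,0,0.02],[2,-4.2,0,0,0,0.016],[2,-4.2,0,0,0,0]])

```text
time: 2.45
tool_pos: [0.4199, 0.1637, 0.4349]
orientation: [0.144, 1.566, -0.143]
force: [-0.2, 0.7, -0.3]
width: 0.094
```

>>> move_arm(moves=[[0.8,-4.2,0,0,0,0],[0.8,-4.2,0,0,0,0],[0.8,-4.2,0,0,0,0],[0.8,-4.2,0,0,0,0],[0.8,-4.2,0,0,0,0]])

```text
time: 3.08
tool_pos: [0.4595, -0.0462, 0.4349]
orientation: [0.144, 1.565, -0.143]
force: [-0.2, 0.6, -0.7]
width: 0.0942
```

>>> move_arm(moves=[[0.8,-4.2,0,0,0,0],[0.8,-4.2,0,0,0,0],[0.8,-4.2,0,0,0,0],[0.8,-4.2,0,0,0,0],[0,0,0,0,0,0]])

```text
time: 3.7
tool_pos: [0.4912, -0.2155, 0.4346]
orientation: [0.145, 1.566, -0.148]
force: [-0.3, 1.1, -1.0]
width: 0.0939
```

>>> move_arm(moves=[[0.7,-3.2,0,0,0,0],[0,0,-3,0,0,0],[0,0,-3,0,0,0],[0,0,-4,0,0,0],[0,0,0,0,0,0]])

```text
time: 4.32
tool_pos: [0.498, -0.2437, 0.3329]
orientation: [0.144, 1.57, -0.142]
force: [-0.1, 0.7, 0.6]
width: 0.094
```

Run:
```python
from h import *
from scipy.spatial.transform import Rotation as R
s=state();print(s['tool_pos'],R.from_rotvec(s['orientation']).as_matrix().round(3))
g=get_image('scene');save('s1.png',g['image'][150:300,110:300],4)
g=get_image('top');save('t1.png',g['image'][110:260,360:540],4)
```

```text
[ 0.49803046 -0.24373582  0.33286347] [[-0.004  0.181  0.983]
 [ 0.001  0.983 -0.181]
 [-1.     0.001 -0.004]]
```

View pics/s1.png

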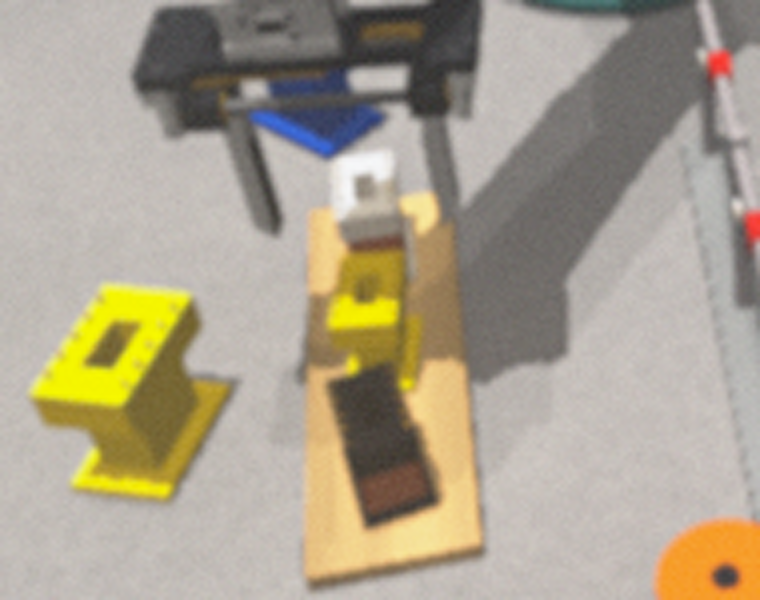

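View pics/t1.png

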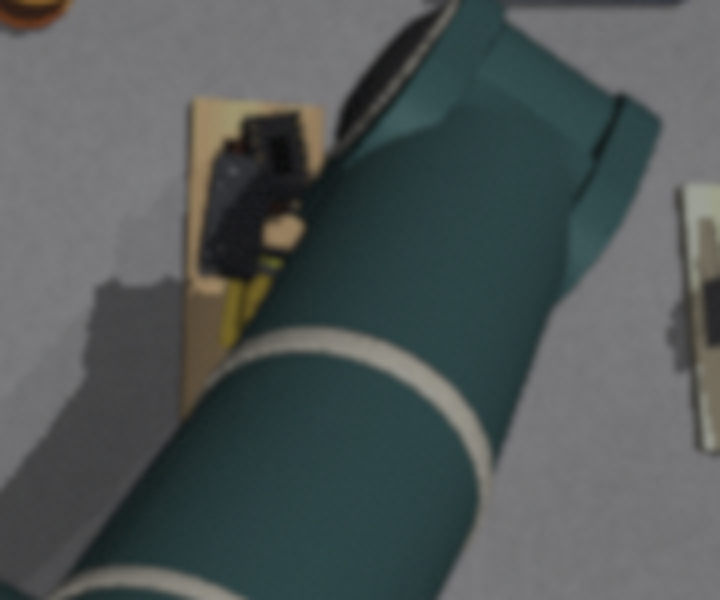

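The scene picture shows the open fingers straddling the rack's yellow former, clear of the white and black ones. I'll go down and close.

>>> move_arm(moves=[[0,-0.25,-3,0,0,0],[0,0,-3,0,0,0],[0,0,-1.6,0,0,0],[0,0,-0.8,0,0,0],[0,0,0,0,0,0]])

```text
time: 5.05
tool_pos: [0.4987, -0.2474, 0.2512]
orientation: [0.143, 1.565, -0.144]
force: [0.3, -0.3, 0.6]
width: 0.0938
```

>>> move_arm(moves=[[0,0,0,0,0,0],[0,0,0,0,0,0],[0,0,0,0,0,0],[0,0,0,0,0,0]], fingers=0, force=30)

```text
time: 5.55
tool_pos: [0.4985, -0.2473, 0.2508]
orientation: [0.143, 1.566, -0.144]
force: [-0.1, 0.4, 0.5]
width: 0.0576
```

Run:
```python
from h import *
s=state();print({k:np.round(v,4) for k,v in s.items() if k in('tool_pos','width','force','time')})
g=get_image('scene');save('s2.png',g['image'][150:300,110:300],4)
```

```text
{'time': np.float64(5.55), 'tool_pos': array([ 0.4985, -0.2473,  0.2508]), 'force': array([-0.0545,  0.4286,  0.5009]), 'width': np.float64(0.0576)}
```

View pics/s2.png

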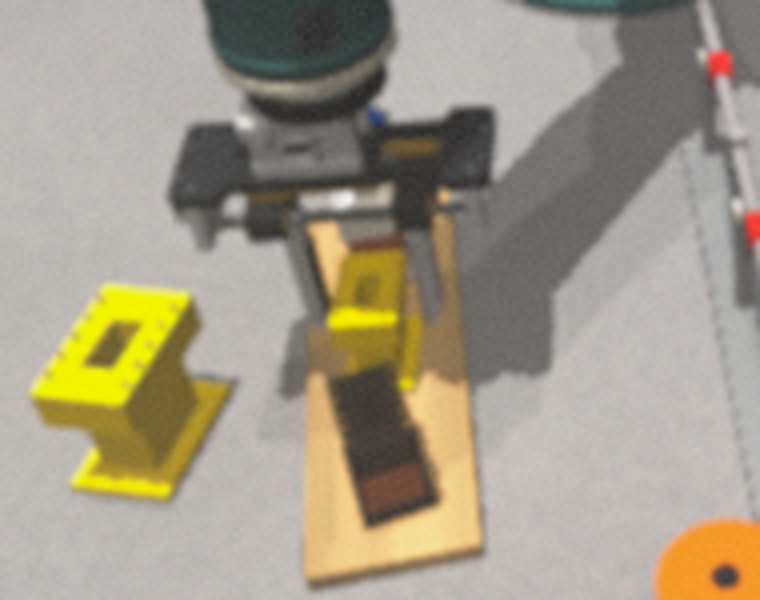

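Fingers are still closing (58 mm) and centred on the block, so I'll wait for them.

>>> move_arm(moves=[[0,0,0,0,0,0],[0,0,0,0,0,0],[0,0,0,0,0,0],[0,0,0,0,0,0],[0,0,0,0,0,0]])

```text
time: 6.22
tool_pos: [0.4985, -0.2474, 0.2507]
orientation: [0.143, 1.566, -0.144]
force: [0.0, -2.2, 1.4]
width: 0.04
```

>>> move_arm(moves=[[0,0,0,0,0,0],[0,0,0,0,0,0]])

```text
time: 6.48
tool_pos: [0.4985, -0.2473, 0.2507]
orientation: [0.143, 1.566, -0.144]
force: [-0.1, -2.6, 1.4]
width: 0.0399
```

>>> move_arm(moves=[[0,0,1,0,0,0],[0,0,2,0,0,0],[0,0,3,0,0,0],[0,0,3,0,0,0],[0,0,3,0,0,0]])

```text
time: 7.1
tool_pos: [0.4982, -0.2472, 0.373]
orientation: [0.144, 1.565, -0.144]
force: [0.3, -0.9, -2.4]
width: 0.0402
```

>>> move_arm(moves=[[0,0,3,0,0,0],[0,0,3,0,0,0],[0,0,3,0,0,0],[0,0,0,0,0,0],[0,0,0,0,0,0]])

```text
time: 7.72
tool_pos: [0.4981, -0.2471, 0.4605]
orientation: [0.144, 1.566, -0.143]
force: [0.2, -0.4, -2.0]
width: 0.0399
```

Run:
```python
from h import *
s=state();print({k:np.round(v,4) for k,v in s.items() if k in('tool_pos','width','force','time')})
g=get_image('scene');save('s3.png',g['image'][80:300,110:350],3)
```

```text
{'time': np.float64(7.725), 'tool_pos': array([ 0.4981, -0.2471,  0.4605]), 'force': array([ 0.1627, -0.3999, -2.0169]), 'width': np.float64(0.0399)}
```

View pics/s3.png

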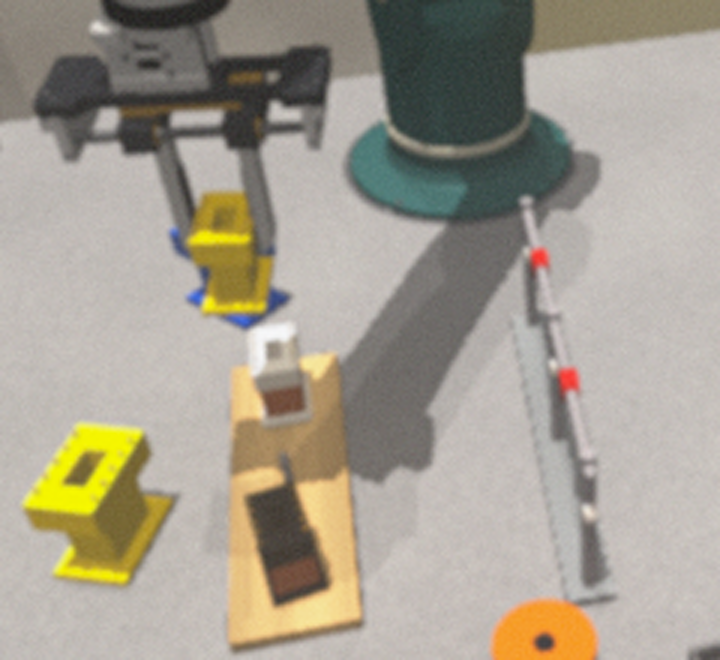

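Held and lifted clear: the peg is bare and the force reads −2 N. Next I carry it over the bar while turning.

>>> move_arm(moves=[[0.4,3.6,0,0,0,0.045],[0.4,3.6,0,0,0,0.045],[0.4,3.6,0,0,0,0.045],[0.4,3.6,0,0,0,0.045],[0.4,3.6,0,0,0,0.045]])

```text
time: 8.4
tool_pos: [0.5183, -0.0661, 0.4599]
orientation: [-0.034, 1.572, 0.034]
force: [-0.6, 0.6, -2.0]
width: 0.04
```

>>> move_arm(moves=[[0.4,3.6,0,0,0,0.045],[0.4,3.6,0,0,0,0.045],[0.4,3.6,0,0,0,0.045],[0.4,3.6,0,0,0,0.045],[0.4,3.6,0,0,0,0.045]])

```text
time: 9.02
tool_pos: [0.5384, 0.1141, 0.4599]
orientation: [-0.211, 1.562, 0.211]
force: [0.3, -0.2, -0.7]
width: 0.0405
```

>>> move_arm(moves=[[0.4,3.6,0,0,0,0.045],[0.4,3.6,0,0,0,0.045],[0.4,3.6,0,0,0,0.045],[0.4,3.6,0,0,0,0.045],[0,0,0,0,0,0]])

```text
time: 9.65
tool_pos: [0.5541, 0.2607, 0.4598]
orientation: [-0.355, 1.542, 0.355]
force: [0.6, -0.3, -1.8]
width: 0.0399
```

>>> move_arm(moves=[[0,0,0,0,0,0],[0,0,0,0,0,0],[0,0,0,0,0,0]])

```text
time: 10.02
tool_pos: [0.5546, 0.2562, 0.4608]
orientation: [-0.35, 1.542, 0.35]
force: [-0.3, 0.3, -1.6]
width: 0.0401
```

Run:
```python
from h import *
from scipy.spatial.transform import Rotation as R
s=state();print({k:np.round(v,4) for k,v in s.items() if k in('tool_pos','width','force','time')},R.from_rotvec(s['orientation']).as_matrix().round(3))
g=get_image('scene');np.savez('pics/s4.npz',**g);save('s4.png',g['image'][80:280,310:500],4 if 0 else 3)
W=pts(g);hsv=cv2.cvtColor(g['image'],cv2.COLOR_RGB2HSV)
m=(hsv[...,0]>22)&(hsv[...,0]<36)&(hsv[...,1]>140)&(np.hypot(W[...,0]-.555,W[...,1]-.26)<.06)&(W[...,2]>.2)
w=W[m];print(m.sum(),w.min(0),w.max(0))
for lo,hi in [(.282,.30),(.21,.229)]:
    q=w[(w[:,2]>lo)&(w[:,2]<hi)];print(len(q),rect(q),np.median(q[:,2]))
# blade/disc from original images
for n in ['scene','top']:
    g=dict(np.load(f'pics/{n}0.npz'));W=pts(g);hsv=cv2.cvtColor(g['image'],cv2.COLOR_RGB2HSV)
    r=np.hypot(W[...,0]-.555,W[...,1]-.26)
    m=(W[...,2]>.064)&(W[...,2]<.079)&(r<.045); w=W[m]
    print(n,'disc',m.sum(),cv2.minEnclosingCircle((w[:,:2]*1000).astype(np.float32)),np.median(w[:,2]))
```

```text
{'time': np.float64(10.025), 'tool_pos': array([0.5546, 0.2562, 0.4608]), 'force': array([-0.2599,  0.2505, -1.5892]), 'width': np.float64(0.0401)} [[ 0.    -0.432  0.902]
 [ 0.     0.902  0.432]
 [-1.    -0.     0.   ]]
455 [0.53775388 0.22502537 0.22740578] [0.59352473 0.28428609 0.29522544]
171 (array([558.5, 258.3]), array([58.7, 43.9]), 23.7) 0.29087592224501246
1 (array([581.4, 268.7]), array([0., 0.]), 0.0) 0.22740577759896685
scene disc 259 ((554.9313354492188, 258.0007629394531), 32.60034942626953) 0.07262032586177891
top disc 364 ((555.3495483398438, 260.6017761230469), 44.344058990478516) 0.0725717947447283
```

View pics/s4.png

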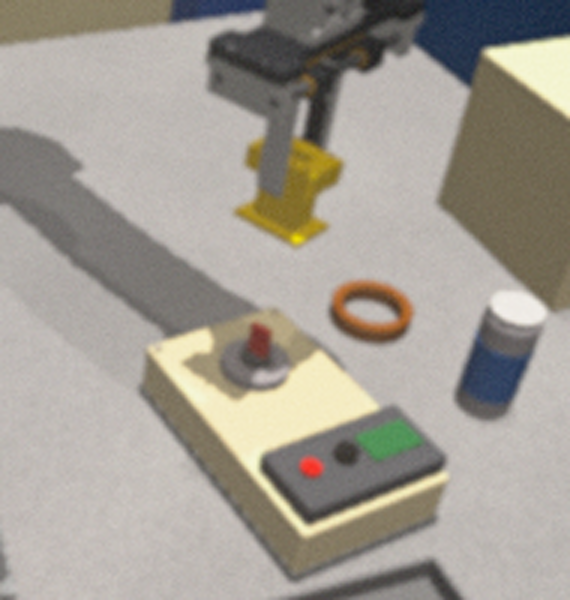

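```bash
cat > fit.py <<'E'
from h import *
from scipy.optimize import least_squares
def box(p,c,h):
    q=np.abs(p-c)-h
    return np.linalg.norm(np.maximum(q,0),axis=1)+np.minimum(q.max(1),0)
def sd_former(p): # foot frame, mm
    d=np.minimum.reduce([box(p,[0,0,2.5],[32,22,2.5]),box(p,[0,0,32.5],[20,13,32.5]),box(p,[0,0,55],[32,20,10])])
    return np.maximum(d,-box(p,[0,0,32],[14,7,60]))
def sd_blade(p): # blade top centre frame
    return box(p,[0,0,-15],[10,3,15])
def fit(P,sd,x0,fs=1.0,prior=None):
    P=P*1000
    def loc(x):
        c,s=np.cos(x[3]),np.sin(x[3]);q=P-x[:3]
        return np.c_[c*q[:,0]+s*q[:,1],-s*q[:,0]+c*q[:,1],q[:,2]]
    f=lambda x:sd(loc(x))
    r=least_squares(f,x0,loss='soft_l1',f_scale=fs,x_scale=[1,1,1,.05],diff_step=1e-4)
    return r.x,np.median(np.abs(f(r.x)))
def yel(g,c,r,zmin):
    W=pts(g);hsv=cv2.cvtColor(g['image'],cv2.COLOR_RGB2HSV)
    m=(hsv[...,0]>20)&(hsv[...,0]<38)&(hsv[...,1]>120)&(np.hypot(W[...,0]-c[0],W[...,1]-c[1])<r)&(W[...,2]>zmin)
    m=cv2.erode(m.astype(np.uint8),np.ones((2,2)))>0
    return W[m]
def red(g,c,r=.02):
    W=pts(g);hsv=cv2.cvtColor(g['image'],cv2.COLOR_RGB2HSV)
    m=((hsv[...,0]<10)|(hsv[...,0]>170))&(hsv[...,1]>95)&(np.hypot(W[...,0]-c[0],W[...,1]-c[1])<r)&(W[...,2]>.084)
    return W[m]
def show(t,r): x,e=r;print(t,x[:3].round(1),'yaw',np.degrees(x[3]).round(1),'med err',round(e,2))
E
python3 - <<'E'
from fit import *
for n in ['scene','top']:
    g=dict(np.load(f'pics/{n}0.npz'))
    P=yel(g,(.498,-.247),.045,.022);print(len(P));show(n+' former',fit(P,sd_former,[498,-247,15,-.18]))
    P=red(g,(.5545,.2595));print(len(P))
    for y0 in (.3,.5): show(n+' blade',fit(P,sd_blade,[554,259,110,y0]))
g=dict(np.load('pics/s4.npz'));P=yel(g,(.555,.257),.06,.2);print(len(P));show('held',fit(P,sd_former,[554,257,225,.447]))
P=red(g,(.5545,.2595));print(len(P));show('blade',fit(P,sd_blade,[554,259,110,.43]))
g=get_image('top');save('t4.png',g['image'][60:220,190:350],4)
E
```

```text
427
scene former [ 497.1 -250.2   15.9] yaw -10.3 med err 0.65
46
scene blade [551.7 257.2 110.8] yaw 28.1 med err 0.96
scene blade [556.7 260.8 110.3] yaw 39.0 med err 0.93
298
top former [ 499.7 -247.1   15.6] yaw -9.6 med err 1.08
18
top blade [551.5 259.8 111.8] yaw 21.4 med err 0.85
top blade [555.4 261.9 112.6] yaw 30.1 med err 0.35
487
held [555.  255.5 227.2] yaw 26.2 med err 0.65
55
blade [553.4 257.8 111. ] yaw 28.8 med err 0.75
```

View pics/t4.png

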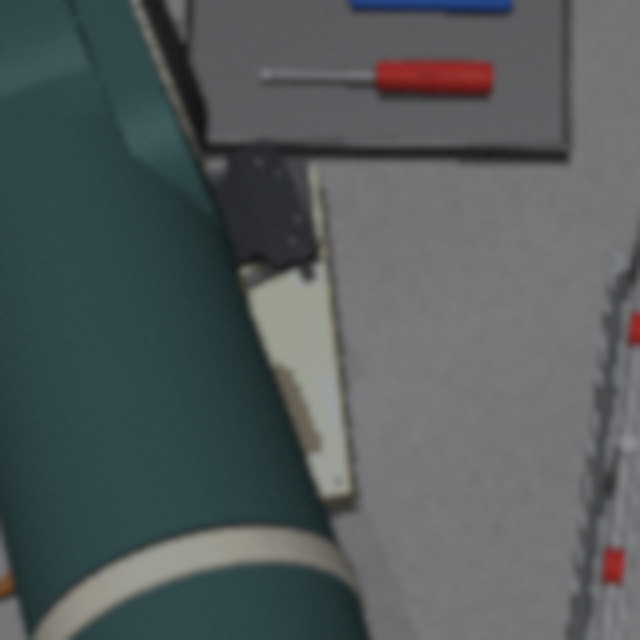

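```bash
cat >> fit.py <<'E'
def fitw(g,x0=(553,260,0,.14,.47)):
    W=pts(g)*1000
    hsv=cv2.cvtColor(g['image'],cv2.COLOR_RGB2HSV)
    isred=((hsv[...,0]<10)|(hsv[...,0]>170))&(hsv[...,1]>95)
    def L(P,x,a):
        c,s=np.cos(a),np.sin(a);q=P-[x[0],x[1],x[2]]
        return np.c_[c*q[:,0]+s*q[:,1],-s*q[:,0]+c*q[:,1],q[:,2]]
    F=W.reshape(-1,3);ok=~np.isnan(F[:,0]);F=F[ok];rd=isred.reshape(-1)[ok]
    l=L(F,x0,x0[3])
    rr=np.hypot(l[:,0],l[:,1])
    H=F[(l[:,0]>-80)&(l[:,0]<98)&(np.abs(l[:,1])<85)&(l[:,2]>15)&(l[:,2]<66)&(rr>36)]
    D=F[(rr<40)&(l[:,2]>66)&(l[:,2]<77)]
    B=F[rd&(rr<18)&(l[:,2]>84)]
    def cyl(p,R,h):
        q=np.c_[np.hypot(p[:,0],p[:,1])-R,p[:,2]-h]
        return np.linalg.norm(np.maximum(q,0),axis=1)+np.minimum(q.max(1),0)
    def f(x):
        return np.r_[box(L(H,x,x[3]),[55,0,30],[125,75,30]),cyl(L(D,x,0),32,x[5]),1.5*sd_blade(L(B,x,x[4])-[0,0,110])]
    r=least_squares(f,list(x0)+[73],loss='soft_l1',f_scale=1,x_scale=[1,1,1,.05,.05,1],diff_step=1e-4)
    x=r.x;print('winder n',len(H),len(D),len(B),x[:3].round(1),'yaw',np.degrees(x[3]).round(1),'blade',np.degrees(x[4]).round(1),'disc',x[5].round(1))
    return x
E
python3 - <<'E'
from fit import *
for n in ['scene','top']:
    g=dict(np.load(f'pics/{n}0.npz'))
    for a in (.38,.47,.56): fitw(g,(553,260,0,.14,a))
G=[get_image('scene') for _ in range(10)]
g=dict(G[0]);g['image']=np.mean([k['image'] for k in G],0).round().astype(np.uint8);g['z_map']=np.median([k['z_map'] for k in G],0)
np.savez('pics/s5avg.npz',**g)
fitw(g)
P=red(g,(.5545,.2595));print(len(P));show('blade',fit(P,sd_blade,[554,259,110,.43]))
P=yel(g,(.555,.257),.06,.2);show('held',fit(P,sd_former,[554,257,225,.447]))
for k in G[:4]:show('held',fit(yel(k,(.555,.257),.06,.2),sd_former,[554,257,225,.447]));
for k in G[:4]:fitw(k)
save('s5c.png',g['image'][180:220,375:425],12)
E
```

```text
winder n 2175 238 46 [553.8 258.7   1. ] yaw 7.9 blade 38.1 disc 72.2
winder n 2175 238 46 [553.8 258.7   1. ] yaw 7.9 blade 38.1 disc 72.2
winder n 2175 238 46 [553.8 258.7   1. ] yaw 7.9 blade 38.0 disc 72.2
winder n 2637 302 18 [555.3 262.2   1. ] yaw 8.1 blade 28.8 disc 72.0
winder n 2637 302 18 [555.3 262.2   1. ] yaw 8.1 blade 29.9 disc 72.0
winder n 2637 302 18 [555.3 262.2   1. ] yaw 8.1 blade 29.9 disc 72.0
winder n 2187 235 57 [553.3 258.6   1. ] yaw 8.0 blade 25.4 disc 72.1
57
blade [553.4 258.6 110.9] yaw 25.5 med err 0.29
held [554.8 256.  227.1] yaw 26.6 med err 0.42
held [554.9 255.8 227.3] yaw 26.3 med err 0.65
held [554.8 255.9 227.2] yaw 26.6 med err 0.64
held [554.8 256.1 227.2] yaw 26.5 med err 0.68
held [555.  256.1 227.2] yaw 26.6 med err 0.74
winder n 2187 232 56 [553.8 258.6   1.1] yaw 8.0 blade 24.9 disc 72.1
winder n 2181 230 57 [553.  258.6   1. ] yaw 7.9 blade 24.7 disc 71.9
winder n 2184 236 57 [553.7 258.7   1. ] yaw 8.0 blade 22.9 disc 72.1
winder n 2175 237 55 [553.8 258.7   1. ] yaw 8.0 blade 25.7 disc 72.1
```

View pics/s5c.png

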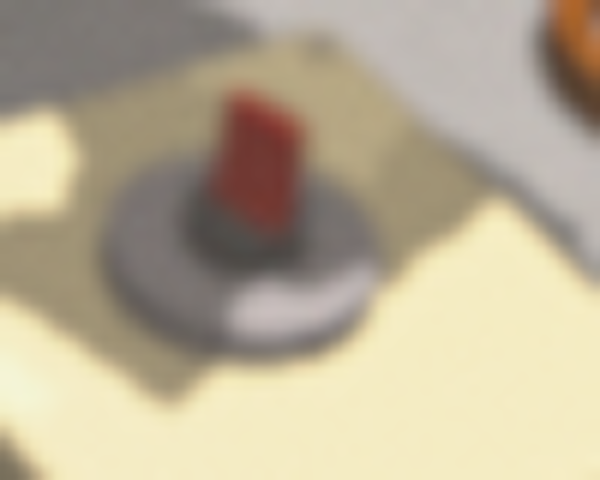

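>>> move_arm(moves=[[-0.1,0.25,-2,0,0,0],[0,0,-3,0,0,0],[0,0,-2.5,0,0,0],[0,0,-1.5,0,0,0],[0,0,-0.5,0,0,0]])

```text
time: 11.25
tool_pos: [0.5535, 0.2592, 0.3651]
orientation: [-0.351, 1.543, 0.35]
force: [0.3, 0.5, -2.3]
width: 0.04
```

>>> move_arm(moves=[[0,0,0,0,0,0],[0,0,0,0,0,0],[0,0,0,0,0,0]])

```text
time: 11.62
tool_pos: [0.5536, 0.2593, 0.3662]
orientation: [-0.35, 1.541, 0.351]
force: [0.3, 0.6, -1.2]
width: 0.0402
```

```bash
cat >> fit.py <<'E'
def avg(n=10):
    G=[get_image('scene') for _ in range(n)]
    g=dict(G[0]);g['image']=np.mean([k['image'] for k in G],0).round().astype(np.uint8);g['z_map']=np.median([k['z_map'] for k in G],0)
    return g
def photo(g,x0,win,z=110.,par=3):
    # redness fit of blade; side faces and top rendered
    im=g['image'].astype(float);u0,v0,u1,v1=win
    R=(im[...,0]-im[...,1:].mean(-1))[v0:v1,u0:u1]
    S=8
    T=g['camera_from_world'];o=np.linalg.inv(T)[:3,3]
    def proj(P):
        c=(T[:3,:3]@(P/1000).T).T+T[:3,3]
        return np.c_[g['cx']+g['fx']*c[:,0]/-c[:,2],g['cy']-g['fy']*c[:,1]/-c[:,2]]
    def render(x):
        c,s=np.cos(x[2]),np.sin(x[2]);Rm=np.array([[c,-s,0],[s,c,0],[0,0,1]])
        out=[]
        for ax in range(3):
            for sg in (-1,1):
                h=np.array([10,3,15.]);n=np.zeros(3);n[ax]=sg
                ctr=np.array([x[0],x[1],z-15])
                a,b=[i for i in range(3) if i!=ax]
                q=[]
                for i,j in((-1,-1),(1,-1),(1,1),(-1,1)):
                    p=n*h;p=p.copy();p[a]=i*h[a];p[b]=j*h[b];q.append(Rm@p+ctr)
                q=np.array(q)
                if (Rm@n)@(o*1000-q.mean(0))<=0: continue
                uv=(proj(q)-[u0-.5,v0-.5])*S-.5
                m=np.zeros(((v1-v0)*S,(u1-u0)*S),np.float32)
                cv2.fillPoly(m,[np.round(uv*16).astype(np.int32)],1,shift=4)
                m=cv2.GaussianBlur(m,(0,0),max(x[3],.1)*S)
                out.append(cv2.resize(m,(u1-u0,v1-v0),interpolation=cv2.INTER_AREA).ravel())
        return np.array(out)
    def f(x):
        A=np.c_[render(x).T,np.ones(R.size)]
        k=np.linalg.lstsq(A,R.ravel(),rcond=None)[0]
        return R.ravel()-A@k
    best=min((least_squares(f,[x0[0],x0[1],y,.6],x_scale=[1,1,.05,.3],diff_step=[5e-4,1e-3,2e-2,.1]) for y in (.3,.4,.5,.6,.7)),key=lambda r:r.cost)
    x=best.x;print('photo',x[:2].round(1),'yaw',np.degrees(x[2]).round(1),'blur',x[3].round(2),'rms',np.sqrt(2*best.cost/R.size).round(2),'of',R.max())
E
python3 - <<'E'
from fit import *
photo(dict(np.load('pics/scene0.npz')),(554,258.5),(387,182,406,200))
photo(dict(np.load('pics/s5avg.npz')),(554,258.5),(387,182,406,200))
photo(dict(np.load('pics/top0.npz')),(554,261),(238,150,256,168))
from scipy.spatial.transform import Rotation as R
s=state();print({k:np.round(v,4) for k,v in s.items() if k in('tool_pos','width','force','time')},R.from_rotvec(s['orientation']).as_matrix().round(3))
g=avg();np.savez('pics/s6avg.npz',**g);save('s6.png',g['image'][120:240,330:470],5)
P=yel(g,(.554,.259),.06,.122);show('held',fit(P,sd_former,[554,259,130,.447]))
fitw(g);photo(g,(554,258.5),(387,182,406,200))
E
```

```text
photo [555.2 258.7] yaw 23.3 blur 0.85 rms 6.25 of 132.5
photo [553.1 260.9] yaw 27.6 blur 1.08 rms 8.67 of 76.0
photo [553.4 260.2] yaw 28.0 blur 0.78 rms 1.68 of 79.5
{'time': np.float64(11.625), 'tool_pos': array([0.5536, 0.2593, 0.3662]), 'force': array([ 0.2789,  0.5993, -1.1559]), 'width': np.float64(0.0402)} [[ 0.001 -0.432  0.902]
 [ 0.     0.902  0.432]
 [-1.     0.     0.001]]
held [553.7 258.6 132.3] yaw 26.7 med err 0.44
winder n 2097 234 52 [553.3 258.6   1. ] yaw 7.9 blade 25.5 disc 72.1
photo [554.8 263.3] yaw 17.6 blur 6.07 rms 14.72 of 123.5
```

View pics/s6.png

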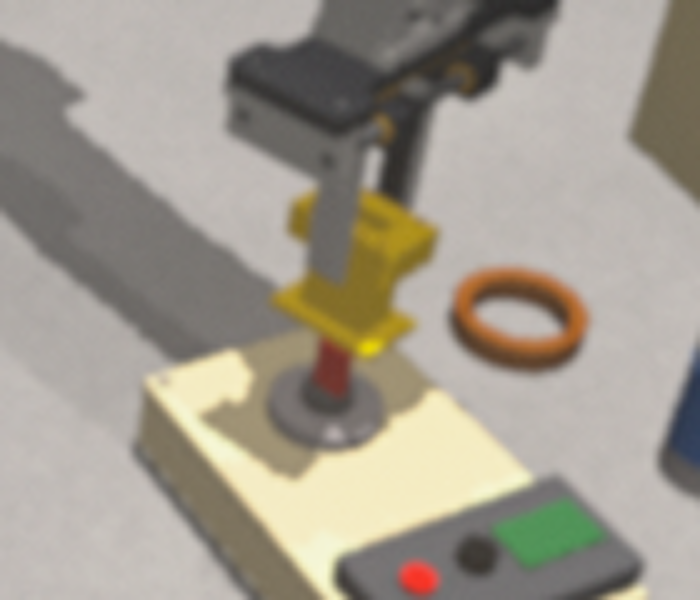

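Relative to the blade, the scene camera puts the held former within 0.5 mm in x and y and about 1° in yaw, with a gap of about 21 mm. I'll lower it 1.1 cm.

>>> move_arm(moves=[[0,0,-0.5,0,0,0],[0,0,-0.4,0,0,0],[0,0,-0.2,0,0,0],[0,0,0,0,0,0],[0,0,0,0,0,0]])

```text
time: 12.75
tool_pos: [0.5535, 0.2592, 0.3547]
orientation: [-0.351, 1.542, 0.351]
force: [0.4, 0.1, -1.4]
width: 0.0402
```

>>> move_arm(moves=[[0,0,0,0,0,0],[0,0,0,0,0,0],[0,0,0,0,0,0],[0,0,0,0,0,0]])

```text
time: 13.25
tool_pos: [0.5534, 0.2592, 0.3546]
orientation: [-0.351, 1.542, 0.351]
force: [-0.6, -0.2, -1.6]
width: 0.0399
```

Run:
```python
from fit import *
from scipy.spatial.transform import Rotation as R
g=avg();np.savez('pics/s7avg.npz',**g);save('s7.png',g['image'][120:240,330:470],5);save('s7w.png',g['image'],1.2)
s=state();print({k:np.round(v,4) for k,v in s.items() if k in('tool_pos','width','force','time','joint_vel')},R.from_rotvec(s['orientation']).as_matrix().round(3))
P=yel(g,(.554,.259),.06,.113);show('held',fit(P,sd_former,[554,259,120,.447]))
fitw(g)
```

```text
{'time': np.float64(13.75), 'joint_vel': array([-0.0016, -0.0006, -0.0007,  0.0002, -0.0014, -0.0005,  0.0022]), 'tool_pos': array([0.5535, 0.2592, 0.3546]), 'force': array([ 0.525 ,  0.8956, -1.8571]), 'width': np.float64(0.04)} [[ 0.    -0.432  0.902]
 [-0.     0.902  0.432]
 [-1.    -0.     0.   ]]
held [553.6 258.6 121.1] yaw 26.8 med err 0.46
winder n 2055 231 27 [553.1 258.5   1. ] yaw 8.0 blade 24.8 disc 72.0
```

View pics/s7.png

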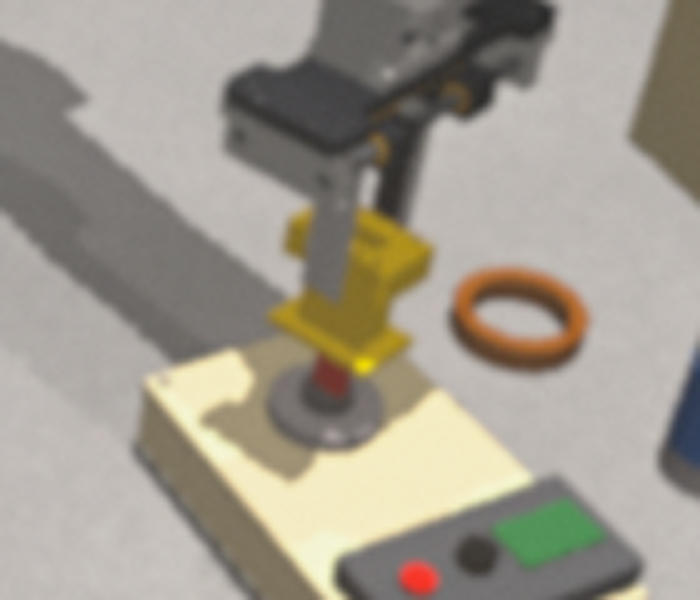

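View pics/s7w.png

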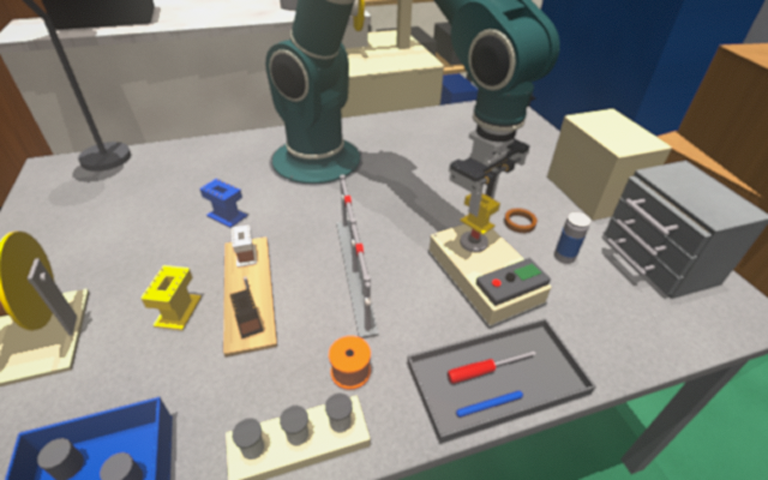

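The former hovers over the blade at px (397,194), gap about 9–10 mm, level and at rest. Everything else stands where it was, so I'm handing in.

```bash
python3 -c "
from workcell import close_job
print(close_job())"
```

```text
the job is handed in; nothing more can be done
None
```

I took the smaller yellow former off the middle peg, lifted it 21 cm, carried it over the guide bar and stopped it above the blade. The job was handed in at about 14 s with the former still gripped (40 mm opening, 30 N) and at rest.

Last checks, former against blade:

| Check | Result |
|---|---|
| Centring (scene camera) | within about 0.5 mm in x and y |
| Gap above the blade | 10 mm by camera, 9 mm by arm pose |
| Former's turn | 25.6° by arm pose, 26.8° by camera |
| Blade's turn | 23–29° in most fits; I took about 26–27° |

- **Blade angle:** this is the least certain number, because the blade covers only a few pixels. Two early fits on the first pictures gave 38–39°; I set those aside because they did not repeat in the averaged pictures.
- **Camera disagreement:** the two cameras differed by up to about 3.5 mm in y. I aligned the former and blade in the scene camera alone, so its error largely cancels. The arm hid the blade from the top camera at the end, so that camera could not confirm it.
- **Rest of the scene:** the reported wrist forces showed no sign of contact. In the last picture the two wound formers, spool, can and tape look unmoved.

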